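# Open the bench centrifuge

## Task

Open the small bench centrifuge: press its release tab, the wide ribbed one in the middle of the front, down with a fingertip so that the clear lid springs up ajar, then push the lid over with the fingers until it is fully open, leaning back on its stop. Nothing is to be picked up: the centrifuge stays standing where it is, its round run key is not pressed, and the things around it are left alone.

Things in the scene. Friction and masses are not known exactly. Their poses are not given: they have to be found in the camera images.
- centrifuge: white bench centrifuge, loose on rubber feet, 1.4 to 2.1 kg, 190 deep (x) x 150 mm wide (y). Origin: centre of its underside; +x from its front (tab, key, dial; faces the robot) to its rear (hinge), z up. Front deck (x -95 to -57) 60 mm high, housing behind it 90, closed lid 118, dial at x -77, y 51: 75. Can slide or tip if shoved with over about 6 N at the open lid's top.
- tab_pad (a point): press point: top centre of the release tab's ribbed grey pad, at x -88, y 0, z 86 mm of the centrifuge at rest. The pad is 44 mm wide (y) and reaches 12 mm forward, 18 mm rearward of it; free space below. The tab's claw, 98 mm high, stands 20 mm behind this point and leans 6 mm forward when pressed. Axes as the centrifuge's at rest.
- release_tab (a joint): tilt of the release tab (rad): 0 at rest, 0.34 at its lower stop, growing as the pad is pressed down; its pivot lies 22 mm behind the press point. It unlatches the lid at about 0.22 rad (press point 4.8 mm down, 2.5 N) and stops 7.3 mm down (3 N); a flat fingertip comes to bear nearer the pivot and needs up to twice the force. It springs back when let go.
- lid (a joint): angle of the lid (rad): 0 shut and latched, 1.85 at its stop, leaning back past upright. Unlatched, spring pins lift it within 0.4 s to about 0.5, where it rests. From there it is pushed on (under 2 N at the edge): let go below about 1.2 it falls back to ajar, beyond about 1.35 the slightly stiff, damped hinge holds it where it is left.
- lid_edge (a point): middle of the lid's front edge, on its underside, 135 mm from the hinge line; moves with the lid. The lid is a clear plate 5 mm thick, 134 mm wide, flat below, with a clear round crown 116 mm across, 23 mm high on top; a 22 mm wide tongue sticks out 8 mm further mid-edge. 75 to 110 g. Axes: x along the lid to the hinge, z out of its top.
- lid_hinge (a point): middle of the lid's hinge line, at x 80, y 0, z 92.5 mm of the centrifuge; the line runs along the centrifuge's y. Axes as the centrifuge's.
- run_key_top (a point): top centre of the round grey run key, 18 mm across, 69 mm high, on the right of the front deck (x -77, y -51 mm of the centrifuge). Not to be pressed.
- run_key (a joint): travel of the run key in m: 0 up, 0.004 pressed in.
- dish_stack: bystander beside the centrifuge (left or right): stack of four closed petri dishes, 90 mm across, 62 mm high. Origin: centre of its underside.
- tube_rack: bystander beside the centrifuge (left or right): small grey tube rack, 120 x 64 mm, 45 mm high. Origin: centre of its underside.
- dish_tower: bystander to one side of the table: stack of seven closed petri dishes, 90 mm across, 109 mm high. Origin: centre of its underside.
- spray_bottle: bystander to one side of the table: white trigger spray bottle, 84 mm across, 178 mm high. Origin: centre of its underside.
- grain_jar: bystander to one side of the table: closed glass jar with a metal cap, 88 mm across, 116 mm high. Origin: centre of its underside.
- scalpel: bystander on the table in front of the centrifuge: scalpel lying flat, 158 mm long along its x, 5 mm high. Origin: centre of its underside.
- marker: bystander on the table in front of the centrifuge: capped marker pen lying flat, 131 mm long along its x, 19 mm high. Origin: centre of its underside.
There are look-alikes about, which are no part of the job. Leave any blue or green look-alike of the centrifuge alone.

How it is judged:
By the outcome, as a careful person would: the job done as asked, in the order asked, and still so for the second after the job is handed in, with the robot touching nothing.
It also fails if it takes over 48 s, if anything falls off the work surface, if the arm or the gripper's body presses on something with over 40 N, if the wrist force passes 120 N, or if a joint passes its speed limit or range.

## Robot

A 7-joint arm with a two-finger parallel gripper is mounted at the origin on the work surface. World frame = base frame: x ahead of the robot, y to its left, z up, the work surface at z = 0. Lengths are in m, angles in rad, forces in N, time in s.
With the tool pointing down it reaches from about 0.4 to 0.85 m from the base axis. Payload 10.4 kg.
Tool frame: the origin (TCP) lies at the very end of the fingers, on their centre line; the grasp point (between the pads) lies 19 mm behind it; z points along the fingers, y is the line along which they close (so a half turn about z gives the same grasp; the last joint's range is limited). The gripper opens to 85 mm and grips with 20 to 120 N. Pads are 22 mm wide; open, the fingers measure 114 mm over their backs; the gripper's body (76 mm by 85 mm) begins 54 mm behind the grasp point. The pads swing forward as they close: fully open they stand 13 mm farther back than shut.
Start: joints at [-1.29, 0.332, -0.065, 1.46, 0.022, 1.35, -0.088], TCP at [0.187, 0.596, 0.231] pointing down, gripper open.
Joint ranges: [-2.6, 2.6], [-0.5, 2.12], [-1.47, 1.34], [0.16, 2.42], [-1.27, 4.41], [0.06, 2.06], [-2.6, 2.6]. Speed limits (rad/s): [2.22, 2.22, 2.79, 2.79, 3.14, 3.14, 3.14].

## Interface

Orientations are given as a unit quaternion [x, y, z, w].
In Python, from workcell import * gives the robot as it stands.
- The arm moves only by the tool step_arm, never from a script. Its argument "commands" is one flat list of numbers, 7 for each row, row after row: the finger opening in mm, from 0 to 85.4, then the shift along the world's x, y, z as a fraction of full scale, then the turn, a rotation vector about the world's x, y, z as a fraction of full scale. A call has exactly 10 rows; each row is the pose to reach, as a shift and turn from the pose commanded when the call began, turning the shorter way round; what a row does not reach only later rows make up. Full scale, the value 1, is 0.6 m for a shift and pi rad for a turn. A row lasts 1/8 s, in which the tool goes at most 62.5 mm and 10.7 degrees, less where a joint would pass 70% of its speed; a pose out of reach is approached as far as the arm can. A call with a number of a shift or a turn outside -1 to 1 is refused whole. A call with a gripper value outside its range is refused whole. The fingers move at their own pace and stop on an object; "squeeze" is the grip in N (left out, the last holds). Time passes only in rows, so rows that repeat a pose let the fingers close, or fill a call up. It gives the time, the measured TCP pose, the force, the opening and the grip force at its end, in the units of the state.
- get_obs(): the state, without advancing time (a new reading comes with each control period).
- camera(name): name is "scene" or "top" or "wrist"; returns the picture (384x512x3 uint8, red, green, blue); there is no depth.
- camera_params(name): a dict with "mtx" (3x3 intrinsics, pixels), "extrinsics" (4x4, takes a point from world to camera coordinates); the wrist camera has in their place "tool_from_camera" (4x4, takes a point from camera to tool coordinates, whose origin is the TCP and whose axes are the flange's). Camera axes: x right, y down, z forward; pixel columns grow to the right and rows downward; lengths in m; the calibration is good to about 2 mm. The wrist camera is an equidistant fisheye: a pixel r from the principal point sees the ray r / f radians off the axis. A picture is of the moment at which its call begins: read the wrist's pose just before it. camera_params takes no time and is no camera call.
- hand_in(): hands the job in; it is judged then, once.
The state is a dict: "clock": time; "joint_pos": joint angles; "joint_velocities": joint speeds; "tau": joint torques, N m; "position": TCP position; "ee_rot": TCP orientation; "ft_force": force on the tool from outside, world axes, zero at the start; "torque": the same for the moment, N m; "grip_width": opening from 0.0 (shut) to 1.0 (fully open); "grasp_force": force on a finger pad.
Only numpy, scipy, OpenCV 4.12 (cv2) and the standard library are available. Lean on these libraries where they do the work, as an engineer would, in place of code of your own. Each camera call takes 0.05 s, during which the arm holds its last target. There are 200 camera calls.

## Working session

There is one attempt and no reset: what is moved stays moved. The work goes in short steps, Python scripts to look and compute and a tool call to move; the robot and the scene stay as the last step left them, time stands still between calls to the robot, and variables do not carry over. Pictures are saved under pics/ and viewed, at most 10 in all, crops included, and the job is handed in when it is done.

Besides the shell and the picture viewer there is one more tool, called after "Request:" as name(argument=value, ...) on one line, values as JSON. step_arm: Moves the arm, as the interface text tells. Its arguments: {"type":"object","properties":{"commands":{"type":"array","items":{"type":"number"}},"squeeze":{"type":"number"}},"required":["commands"]}

```bash
mkdir -p pics; python3 - <<'E'
from workcell import *
import cv2,numpy as np
o=get_obs();print(o['clock'],o['position'],o['ee_rot'],o['grip_width'])
for n in("scene","top"):
    im=camera(n);cv2.imwrite(f"pics/{n}0.png",im[:,:,::-1])
    p=camera_params(n);print(n,np.round(p['mtx'],1).tolist(),np.round(p['extrinsics'],4).tolist())
p=camera_params("wrist");print(p)
E
```

```text
0.0 [0.18685032 0.59601507 0.23052276] [ 1.51299866e-01  9.88487650e-01 -7.15585768e-04 -7.06649969e-05] 0.9973778683992358
scene [[484.8, 0.0, 258.9], [0.0, 484.8, 194.8], [0.0, 0.0, 1.0]] [[-0.8528, 0.5222, -0.0067, 0.3991], [0.4065, 0.6556, -0.6364, -0.1222], [-0.3279, -0.5454, -0.7714, 1.9271], [0.0, 0.0, 0.0, 1.0]]
top [[489.3, 0.0, 251.6], [0.0, 489.3, 192.1], [0.0, 0.0, 1.0]] [[-0.0243, -0.9996, -0.0127, 0.0198], [-0.994, 0.0255, -0.1061, 0.4681], [0.1064, 0.0101, -0.9943, 1.4257], [0.0, 0.0, 0.0, 1.0]]
{'mtx': array([[297.31863964,   0.        , 254.26940682],
       [  0.        , 297.31863964, 188.17073811],
       [  0.        ,   0.        ,   1.        ]]), 'tool_from_camera': array([[-1.28578722e-03, -9.52133230e-01, -3.05680650e-01,
         7.97015486e-02],
       [ 9.99999159e-01, -1.17237954e-03, -5.54580806e-04,
         4.93099045e-04],
       [ 1.69661076e-04, -3.05681106e-01,  9.52133936e-01,
        -1.42310387e-01],
       [ 0.00000000e+00,  0.00000000e+00,  0.00000000e+00,
         1.00000000e+00]])}
```

View pics/top0.png

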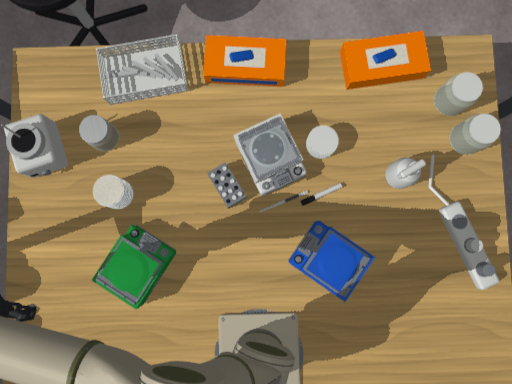

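View pics/scene0.png

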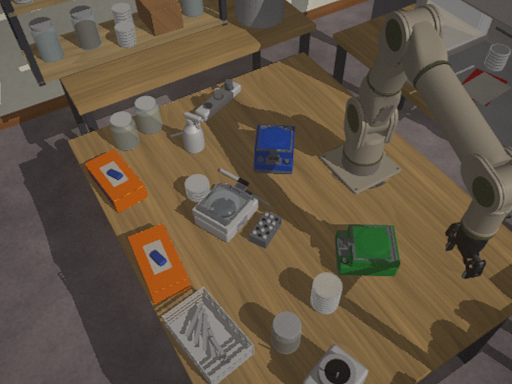

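Top view: the look-alikes are a green one at (135,265) and a blue one at (332,260). The white one at (270,155) fits the description. It has the tube rack at (226,185) on its left, the dishes at (322,141) on its right, and the scalpel and marker in front at (285,200) and (322,194). I'll check the choice in a close crop.

```bash
python3 - <<'E'
import cv2
a=cv2.imread("pics/top0.png")[105:215,200:350]
cv2.imwrite("pics/crop0.png",cv2.resize(a,None,fx=5,fy=5,interpolation=cv2.INTER_CUBIC))
E
```

```text
(no output)
```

View pics/crop0.png

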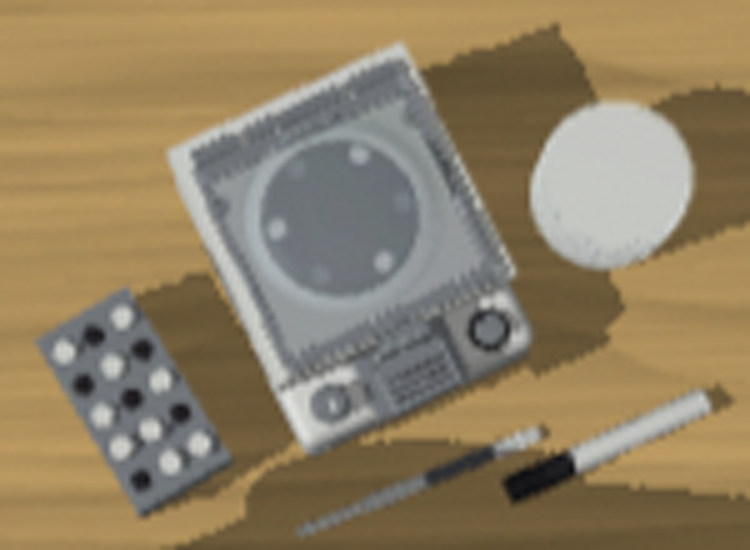

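The crop confirms the white centrifuge. The ribbed tab is at crop (420,375), the dial at (331,403), the key at (489,329), and the rear housing corners at (170,152) and (403,44).

```bash
cat > h.py <<'E'
from workcell import *
import cv2,json,numpy as np
from scipy.optimize import least_squares
from scipy.spatial.transform import Rotation as R
def w(c,pts):
    X,Y,a=c; p=np.atleast_2d(pts)/1000.; return np.c_[X+np.cos(a)*p[:,0]-np.sin(a)*p[:,1],Y+np.sin(a)*p[:,0]+np.cos(a)*p[:,1],p[:,2]]
def proj(n,P):
    p=camera_params(n);E=p['extrinsics'];q=(P@E[:3,:3].T+E[:3,3])@p['mtx'].T;return q[:,:2]/q[:,2:]
def projw(o,P):
    p=camera_params('wrist');T=p['tool_from_camera'];t=R.from_quat(o['ee_rot']).inv().apply(P-o['position'])
    c=(t-T[:3,3])@T[:3,:3];th=np.arctan2(np.hypot(c[:,0],c[:,1]),c[:,2]);K=p['mtx']
    return K[:2,2]+K[0,0]*th[:,None]*c[:,:2]/np.hypot(c[:,0],c[:,1])[:,None]
def cmd(o,c,x,z,lean,y=0):
    """centrifuge-frame TCP target (mm), lean (deg) of body toward front -> fractions from pose o"""
    a=c[2]; P=w(c,[x,y,z])[0]
    zt=R.from_euler('z',a).apply([np.sin(np.radians(lean)),0,-np.cos(np.radians(lean))]); yt=R.from_euler('z',a).apply([0,1,0])
    xt=np.cross(yt,zt); Q=R.from_matrix(np.c_[xt,yt,zt])
    d=(P-o['position'])/.6; r=(Q*R.from_quat(o['ee_rot']).inv()).as_rotvec()/np.pi
    return np.round(np.r_[d,r],4).tolist()
E
python3 - <<'E'
from h import *
loc=np.array([[-77,51,75],[-77,-51,69],[-95+7,0,86],[95,75,90],[95,-75,90]])
px=np.array([[331,403],[489,329],[420,375],[170,152],[403,44]])/5.+[200,105]-.4
f=lambda c:(proj('top',w(c,loc))-px).ravel()
s=least_squares(f,[.55,0,.45]);print(s.x,np.round(s.fun,1))
json.dump(s.x.tolist(),open('c.json','w'))
o=get_obs();print(cmd(o,s.x,-150,200,0), o['joint_pos'])
E
```

```text
[ 0.57262814 -0.04948007  0.41339855] [ 0.1  0.1  0.5  0.2  0.3  1.2 -0.8 -0.7 -0.1 -0.9]
[0.414, -1.1763, -0.051, 0.0004, 0.0, 0.2283] [-1.28961591  0.33280713 -0.06468694  1.46084352  0.02157418  1.34992424
 -0.08848156]
```

Request:
step_arm(commands=[0,0.35,-1,0,0,0,0.228,0,0.35,-1,0,0,0,0.228,0,0.35,-1,0,0,0,0.228,0,0.35,-1,0,0,0,0.228,0,0.35,-1,0,0,0,0.228,0,0.35,-1,0,0,0,0.228,0,0.35,-1,0,0,0,0.228,0,0.35,-1,0,0,0,0.228,0,0.35,-1,0,0,0,0.228,0,0.35,-1,0,0,0,0.228])

```text
clock: 1.35
position: [0.3934, 0.0049, 0.2313]
ee_rot: [-0.205, 0.979, 0.0, 0.0]
ft_force: [2.2, 0.5, -0.1]
grip_width: -0.002
grasp_force: 0.0
```

```bash
python3 - <<'E'
from h import *
c=json.load(open('c.json'));o=get_obs();print(o['clock'],o['position'],o['joint_pos'],cmd(o,c,-125,155,20))
E
```

```text
1.35 [0.39341287 0.00489683 0.23132329] [-0.69455828 -0.25670333  0.48805817  2.03694868  0.12222908  1.33370338
  1.73445444] [0.1079, -0.1743, -0.1272, 0.0444, -0.1017, 0.0002]
```

Request:
step_arm(commands=[0,0.108,-0.174,-0.127,0.044,-0.102,0,0,0.108,-0.174,-0.127,0.044,-0.102,0,0,0.108,-0.174,-0.127,0.044,-0.102,0,0,0.108,-0.174,-0.127,0.044,-0.102,0,0,0.108,-0.174,-0.127,0.044,-0.102,0,0,0.108,-0.174,-0.127,0.044,-0.102,0,0,0.108,-0.174,-0.127,0.044,-0.102,0,0,0.108,-0.174,-0.127,0.044,-0.102,0,0,0.108,-0.174,-0.127,0.044,-0.102,0,0,0.108,-0.174,-0.127,0.044,-0.102,0])

```text
clock: 2.6
position: [0.4581, -0.0975, 0.1551]
ee_rot: [-0.202, 0.964, 0.035, 0.17]
ft_force: [-0.2, -0.4, 1.1]
grip_width: 0.002
grasp_force: 0.0
```

```bash
python3 - <<'E'
from h import *
c=json.load(open('c.json'));o=get_obs();im=camera('wrist')[:,:,::-1].copy()
cv2.imwrite('pics/w1raw.png',im)
L=np.array([[-77,51,75],[-77,-51,69],[-100,22,86],[-100,-22,86],[-100,0,86],[-88,0,86],[-95,75,60],[-95,-75,60]])
q=projw(o,w(c,L));print(np.round(q).tolist(),o['position'],o['joint_pos'])
im=cv2.resize(im,None,fx=1.5,fy=1.5)
for p in q: cv2.drawMarker(im,tuple(int(v*1.5) for v in p),(0,0,255),0,8,1)
cv2.imwrite('pics/w1.png',im)
E
```

```text
[[310.0, 211.0], [193.0, 207.0], [279.0, 199.0], [222.0, 199.0], [250.0, 199.0], [251.0, 211.0], [337.0, 184.0], [166.0, 184.0]] [ 0.45807463 -0.09746051  0.15514825] [-0.67941146 -0.3074609   0.85175887  2.21587449  0.0515275   0.8376486
  2.13712338]
```

View pics/w1.png

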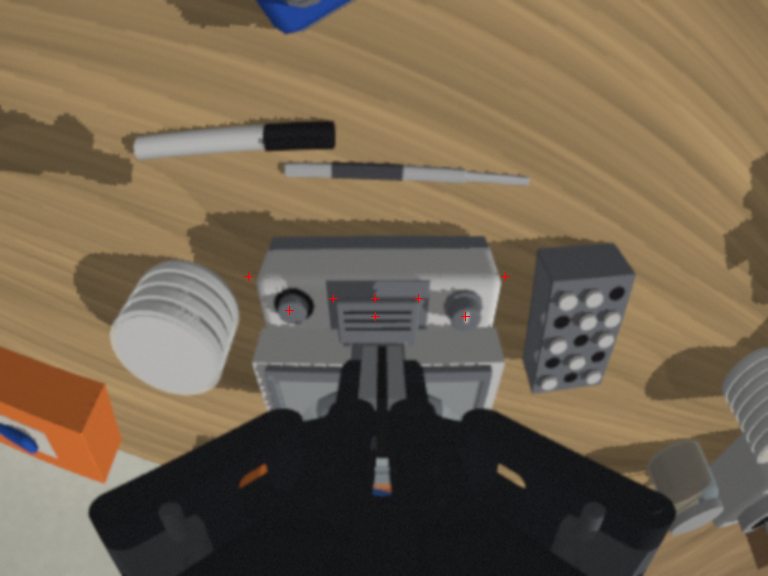

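The wrist view shows the key at (293,305), the dial at (464,308) and the ribbed pad at x 337–418, y 303–343. The projected marks agree to within a few mm. I'll zoom in once to refine.

```bash
python3 - <<'E'
import cv2
a=cv2.imread("pics/w1raw.png")[150:250,160:345]
cv2.imwrite("pics/crop1.png",cv2.resize(a,None,fx=4,fy=4,interpolation=cv2.INTER_CUBIC))
E
```

```text
(no output)
```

View pics/crop1.png

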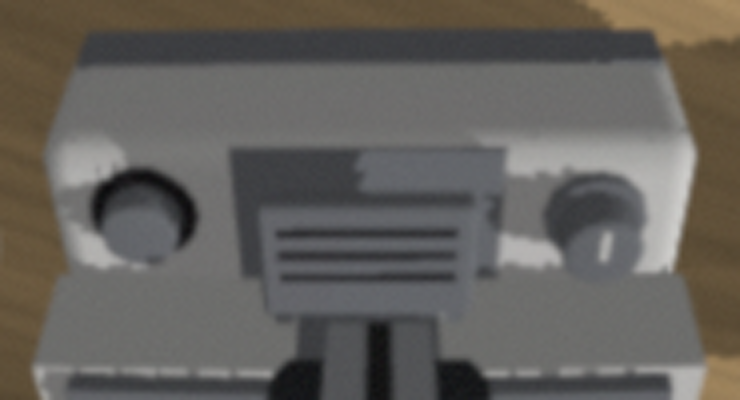

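```bash
python3 - <<'E'
from h import *
c=np.array(json.load(open('c.json')));c[:2]=w(c,[1,1.2,0])[0][:2];json.dump(c.tolist(),open('c.json','w'))
o=get_obs()
for z in(105,90,84,80): print(z,cmd(o,c,-88,z,20))
E
```

```text
105 [0.0573, 0.0236, -0.0836, 0.0005, 0.0002, 0.0004]
90 [0.0573, 0.0236, -0.1086, 0.0005, 0.0002, 0.0004]
84 [0.0573, 0.0236, -0.1186, 0.0005, 0.0002, 0.0004]
80 [0.0573, 0.0236, -0.1253, 0.0005, 0.0002, 0.0004]
```

Request:
step_arm(commands=[0,0.057,0.024,-0.06,0,0,0,0,0.057,0.024,-0.084,0,0,0,0,0.057,0.024,-0.095,0,0,0,0,0.057,0.024,-0.103,0,0,0,0,0.057,0.024,-0.109,0,0,0,0,0.057,0.024,-0.112,0,0,0,0,0.057,0.024,-0.116,0,0,0,0,0.057,0.024,-0.119,0,0,0,0,0.057,0.024,-0.122,0,0,0,0,0.057,0.024,-0.122,0,0,0])

```text
clock: 3.9
position: [0.4923, -0.0832, 0.0819]
ee_rot: [-0.202, 0.964, 0.035, 0.17]
ft_force: [-0.9, -1.1, 1.6]
grip_width: -0.003
grasp_force: 0.9
```

```bash
python3 - <<'E'
from h import *
o=get_obs();c=json.load(open('c.json'));print(o['position'],o['ft_force'])
im=camera('wrist')[:,:,::-1];cv2.imwrite('pics/w2.png',im);s=camera('scene')[150:260,160:310,::-1]
cv2.imwrite('pics/mix2.png',np.hstack([cv2.resize(im,(440,330)),cv2.resize(s,(350,330))]))
E
```

```text
[ 0.49227932 -0.08318565  0.08186527] [-0.91643235 -1.12026966  1.62925612]
```

View pics/mix2.png

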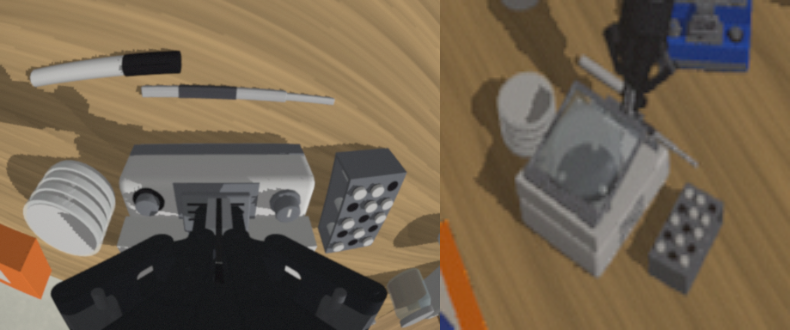

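The scene crop shows the lid raised, with its front edge near (575,85)–(655,140). I'll press 2 mm deeper to be sure, then back off forward.

```bash
python3 - <<'E'
from h import *
o=get_obs();c=json.load(open('c.json'))
for a in[(-88,80,20),(-92,98,20),(-130,120,20),(-130,120,42)]: print(a,cmd(o,c,*a))
E
```

```text
(-88, 80, 20) [0.0003, -0.0003, -0.0032, 0.0006, 0.0002, 0.0004]
(-92, 98, 20) [-0.0058, -0.003, 0.0268, 0.0006, 0.0002, 0.0004]
(-130, 120, 20) [-0.0638, -0.0284, 0.0634, 0.0006, 0.0002, 0.0004]
(-130, 120, 42) [-0.0638, -0.0284, 0.0634, 0.0496, -0.1118, 0.0005]
```

Request:
step_arm(commands=[0,0,0,-0.004,0,0,0,0,0,0,-0.004,0,0,0,0,0,0,-0.004,0,0,0,0,0,0,-0.004,0,0,0,0,-0.006,-0.003,0.015,0,0,0,0,-0.006,-0.003,0.027,0,0,0,0,-0.064,-0.028,0.063,0,0,0,0,-0.064,-0.028,0.063,0.05,-0.112,0,0,-0.064,-0.028,0.063,0.05,-0.112,0,0,-0.064,-0.028,0.063,0.05,-0.112,0])

```text
clock: 5.25
position: [0.4692, -0.1085, 0.1282]
ee_rot: [-0.188, 0.917, 0.078, 0.343]
ft_force: [2.5, -1.0, 2.2]
grip_width: 0.0
grasp_force: 0.0
```

```bash
python3 - <<'E'
from h import *
o=get_obs();c=json.load(open('c.json'));print(o['position'],o['ft_force'],o['joint_pos'])
im=camera('wrist')[:,:,::-1].copy();s=camera('scene')[:,:,::-1].copy()
def lid(t,y,r=135): return [80-r*np.cos(t),y,92.5+r*np.sin(t)]
def draw(im,q):
    for p in q: cv2.drawMarker(im,tuple(int(round(v)) for v in p),(0,0,255),0,7,1)
L=np.array([lid(.5,y) for y in(-67,0,67)]+[[-77,-51,69],[-77,51,75]])
draw(im,projw(o,w(c,L)));s=cv2.resize(s,None,fx=3,fy=3);draw(s,proj('scene',w(c,L))*3)
cv2.imwrite('pics/mix3.png',np.hstack([cv2.resize(im,(440,330)),s[465:795,500:850]]))
for a in[(-85,117,42),(-28,117,42)]: print(a,cmd(o,c,*a))
E
```

```text
[ 0.46915361 -0.10854425  0.12824777] [ 2.51599204 -0.99588233  2.18069949] [-0.72223073 -0.50006736  1.1286549   2.41676776 -0.20366138  0.47281567
  2.60388933]
(-85, 117, 42) [0.0434, 0.044, -0.0187, -0.0023, -0.0056, 0.0008]
(-28, 117, 42) [0.1304, 0.0822, -0.0187, -0.0023, -0.0056, 0.0008]
```

View pics/mix3.png

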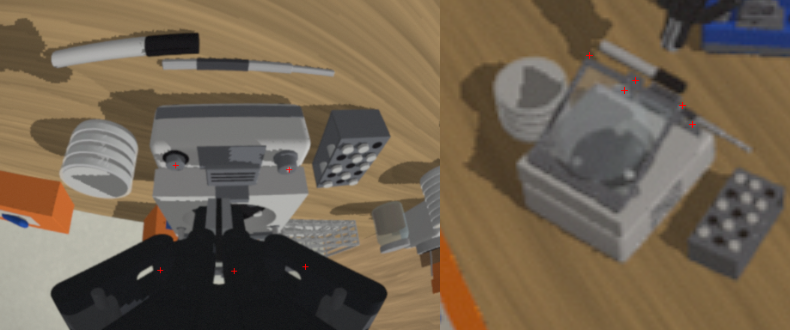

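The lid is ajar: its front edge in the scene crop lies on the predicted marks for 0.5 rad, (588,55)–(683,104). Joints 2, 4 and 7 are at their limits, so I'll use less lean and turn the tool's yaw back by 20°.

```bash
sed -i 's/lean,y=0):/lean,y=0,off=-20):/; s/a=c\[2\]; P/a=c[2]+np.radians(off); P/' h.py; python3 - <<'E'
from h import *
o=get_obs();c=json.load(open('c.json'))
for a in[(-105,130,28)]: print(a,cmd(o,c,*a))
E
```

```text
(-105, 130, 28) [0.0126, 0.0301, 0.0026, -0.0211, 0.0704, -0.11]
```

Request:
step_arm(commands=[0,0.013,0.03,0.02,-0.021,0.07,-0.11,0,0.013,0.03,0.02,-0.021,0.07,-0.11,0,0.013,0.03,0.02,-0.021,0.07,-0.11,0,0.013,0.03,0.02,-0.021,0.07,-0.11,0,0.013,0.03,0.02,-0.021,0.07,-0.11,0,0.013,0.03,0.02,-0.021,0.07,-0.11,0,0.013,0.03,0.02,-0.021,0.07,-0.11,0,0.013,0.03,0.02,-0.021,0.07,-0.11,0,0.013,0.03,0.02,-0.021,0.07,-0.11,0,0.013,0.03,0.02,-0.021,0.07,-0.11])

```text
clock: 6.6
position: [0.4772, -0.0894, 0.1405]
ee_rot: [-0.033, 0.97, 0.008, 0.242]
ft_force: [0.5, -0.3, 0.1]
grip_width: 0.002
grasp_force: 0.0
```

```bash
python3 - <<'E'
from h import *
o=get_obs();c=json.load(open('c.json'));print(o['position'],o['ft_force'],o['joint_pos'])
for a in[(-75,125,28),(-50,131,28),(-35,140,28),(-20,152,28),(-5,166,28),(10,179,28),(25,189,28)]: print(a,cmd(o,c,*a))
E
```

```text
[ 0.47716402 -0.08936806  0.14046155] [ 0.4855573  -0.31023063  0.08907525] [-0.24619421 -0.25177112  0.37751962  2.33660759 -0.01132743  0.55970575
  1.79097822]
(-75, 125, 28) [0.0454, 0.0188, -0.0258, 0.0003, 0.0002, -0.0014]
(-50, 131, 28) [0.0835, 0.0355, -0.0158, 0.0003, 0.0002, -0.0014]
(-35, 140, 28) [0.1064, 0.0455, -0.0008, 0.0003, 0.0002, -0.0014]
(-20, 152, 28) [0.1293, 0.0556, 0.0192, 0.0003, 0.0002, -0.0014]
(-5, 166, 28) [0.1522, 0.0656, 0.0426, 0.0003, 0.0002, -0.0014]
(10, 179, 28) [0.1751, 0.0757, 0.0642, 0.0003, 0.0002, -0.0014]
(25, 189, 28) [0.198, 0.0857, 0.0809, 0.0003, 0.0002, -0.0014]
```

Request:
step_arm(commands=[0,0.025,0.01,-0.026,0,0,0,0,0.045,0.019,-0.026,0,0,0,0,0.064,0.027,-0.02,0,0,0,0,0.084,0.036,-0.016,0,0,0,0,0.095,0.041,-0.008,0,0,0,0,0.106,0.046,-0.001,0,0,0,0,0.118,0.051,0.009,0,0,0,0,0.129,0.056,0.019,0,0,0,0,0.141,0.061,0.031,0,0,0,0,0.152,0.066,0.043,0,0,0])

```text
clock: 7.85
position: [0.5689, -0.0495, 0.1669]
ee_rot: [-0.033, 0.97, 0.008, 0.242]
ft_force: [0.4, 0.1, -0.3]
grip_width: -0.002
grasp_force: 0.2
```

```bash
python3 - <<'E'
from h import *
o=get_obs();c=json.load(open('c.json'));print(o['position'],o['ft_force'],o['joint_pos'])
s=camera('scene')[:,:,::-1]
cv2.imwrite('pics/s4.png',cv2.resize(s[140:260,160:310],None,fx=3,fy=3))
for a in[(10,179,28),(25,189,28),(40,197,28),(52,201,28),(64,203,28),(76,203,28),(86,201,28)]: print(a,cmd(o,c,*a))
E
```

```text
[ 0.56893505 -0.04951609  0.16686837] [ 0.36243755  0.14092809 -0.26915072] [-0.31788525 -0.06524158  0.34597331  2.13388696 -0.04475753  0.58226866
  1.70398525]
(10, 179, 28) [0.0221, 0.0093, 0.0202, 0.0003, 0.0003, -0.0014]
(25, 189, 28) [0.045, 0.0193, 0.0369, 0.0003, 0.0003, -0.0014]
(40, 197, 28) [0.0679, 0.0293, 0.0502, 0.0003, 0.0003, -0.0014]
(52, 201, 28) [0.0862, 0.0374, 0.0569, 0.0003, 0.0003, -0.0014]
(64, 203, 28) [0.1046, 0.0454, 0.0602, 0.0003, 0.0003, -0.0014]
(76, 203, 28) [0.1229, 0.0534, 0.0602, 0.0003, 0.0003, -0.0014]
(86, 201, 28) [0.1381, 0.0601, 0.0569, 0.0003, 0.0003, -0.0014]
```

View pics/s4.png

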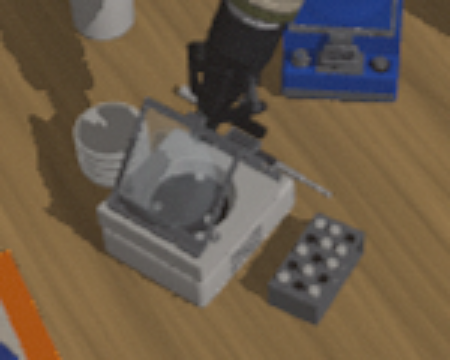

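The lid has risen further, with its edge from (145,100) to (275,170) and the fingers on its underside. I'll carry on along the arc.

Request:
step_arm(commands=[0,0.011,0.005,0.01,0,0,0,0,0.022,0.009,0.02,0,0,0,0,0.033,0.014,0.029,0,0,0,0,0.045,0.019,0.037,0,0,0,0,0.056,0.024,0.044,0,0,0,0,0.068,0.029,0.05,0,0,0,0,0.086,0.037,0.057,0,0,0,0,0.104,0.045,0.06,0,0,0,0,0.117,0.051,0.06,0,0,0,0,0.123,0.053,0.06,0,0,0])

```text
clock: 9.15
position: [0.6426, -0.0176, 0.202]
ee_rot: [-0.034, 0.97, 0.008, 0.242]
ft_force: [-0.6, 0.4, -0.7]
grip_width: 0.002
grasp_force: 0.1
```

```bash
python3 - <<'E'
from h import *
o=get_obs();c=json.load(open('c.json'));print(o['position'],o['ft_force'],o['joint_pos'])
for a in[(82,202,28),(88,201,28),(94,200,28),(98,199,28),(102,198,28),(106,198,28)]: print(a,cmd(o,c,*a))
E
```

```text
[ 0.64262635 -0.01757659  0.20199494] [-0.64906971  0.36541588 -0.68851627] [-0.34894236  0.06454647  0.32651629  1.93334276 -0.06322495  0.65928414
  1.65232761]
(82, 202, 28) [0.0092, 0.0042, 0.0, 0.0004, 0.0001, -0.0015]
(88, 201, 28) [0.0184, 0.0082, -0.0017, 0.0004, 0.0001, -0.0015]
(94, 200, 28) [0.0275, 0.0123, -0.0033, 0.0004, 0.0001, -0.0015]
(98, 199, 28) [0.0336, 0.0149, -0.005, 0.0004, 0.0001, -0.0015]
(102, 198, 28) [0.0397, 0.0176, -0.0067, 0.0004, 0.0001, -0.0015]
(106, 198, 28) [0.0458, 0.0203, -0.0067, 0.0004, 0.0001, -0.0015]
```

Request:
step_arm(commands=[0,0.005,0.002,0,0,0,0,0,0.009,0.004,0,0,0,0,0,0.014,0.006,-0.001,0,0,0,0,0.018,0.008,-0.002,0,0,0,0,0.022,0.01,-0.003,0,0,0,0,0.025,0.011,-0.003,0,0,0,0,0.028,0.012,-0.003,0,0,0,0,0.031,0.013,-0.004,0,0,0,0,0.034,0.015,-0.005,0,0,0,0,0.034,0.015,-0.005,0,0,0])

```text
clock: 10.4
position: [0.6626, -0.0088, 0.1991]
ee_rot: [-0.034, 0.97, 0.008, 0.242]
ft_force: [-0.5, -0.2, 0.5]
grip_width: -0.004
grasp_force: 0.0
```

```bash
python3 - <<'E'
from h import *
o=get_obs();c=json.load(open('c.json'));print(o['position'],o['ft_force'])
s=cv2.resize(camera('scene')[:,:,::-1],None,fx=3,fy=3);t=cv2.resize(camera('top')[:,:,::-1],None,fx=3,fy=3)
for im,n in((s,'scene'),(t,'top')):
  for th,col in((1.6,(255,0,0)),(1.85,(0,0,255))):
    for y in(-67,67):
      p=proj(n,w(c,[[80-135*np.cos(th),y,92.5+135*np.sin(th)]]))[0]*3
      cv2.drawMarker(im,tuple(int(v) for v in p),col,0,9,1)
cv2.imwrite('pics/m5.png',np.hstack([s[400:780,480:880],t[280:660,600:1000]]))
for a in[(102,198,28),(106,197,28),(110,197,28)]: print(a,cmd(o,c,*a))
E
```

```text
[ 0.66259869 -0.0088345   0.19908035] [-0.46129476 -0.21579831  0.5221601 ]
(102, 198, 28) [0.0065, 0.0031, -0.0018, 0.0004, 0.0001, -0.0014]
(106, 197, 28) [0.0126, 0.0057, -0.0035, 0.0004, 0.0001, -0.0014]
(110, 197, 28) [0.0187, 0.0084, -0.0035, 0.0004, 0.0001, -0.0014]
```

View pics/m5.png

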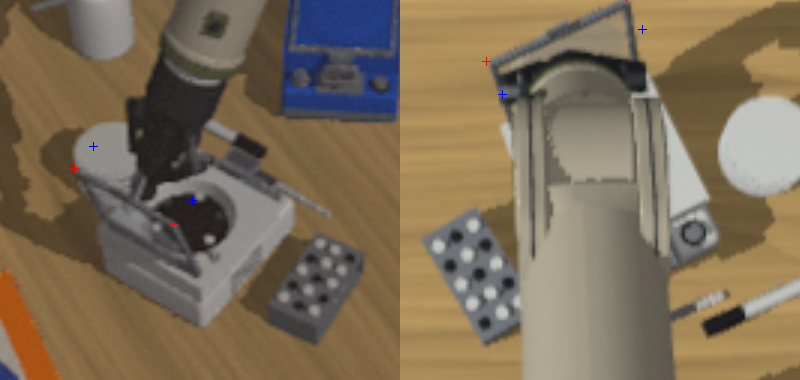

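The lid's edge lies almost on the red marks for 1.85 rad. I'll nudge it until the stop is felt.

Request:
step_arm(commands=[0,0.002,0.001,-0.001,0,0,0,0,0.004,0.002,-0.001,0,0,0,0,0.006,0.003,-0.002,0,0,0,0,0.008,0.004,-0.002,0,0,0,0,0.009,0.004,-0.003,0,0,0,0,0.01,0.005,-0.003,0,0,0,0,0.011,0.005,-0.003,0,0,0,0,0.012,0.005,-0.003,0,0,0,0,0.012,0.005,-0.003,0,0,0,0,0.012,0.005,-0.003,0,0,0])

```text
clock: 11.75
position: [0.6692, -0.0061, 0.1972]
ee_rot: [-0.033, 0.97, 0.008, 0.241]
ft_force: [-7.3, -1.0, 3.9]
grip_width: 0.004
grasp_force: 3.9
```

The stop is felt at about 7 N. I'll back away forward, then up.

Request:
step_arm(commands=[0,-0.02,-0.009,0,0,0,0,0,-0.05,-0.022,0,0,0,0,0,-0.09,-0.04,0.02,0,0,0,0,-0.13,-0.06,0.06,0,0,0,0,-0.18,-0.08,0.12,0,0,0,0,-0.23,-0.1,0.18,0,0,0,0,-0.28,-0.12,0.22,0,0,0,0,-0.33,-0.13,0.24,0,0,0,0,-0.33,-0.13,0.24,0,0,0,0,-0.33,-0.13,0.24,0,0,0])

```text
clock: 13.0
position: [0.4717, -0.0839, 0.3411]
ee_rot: [-0.033, 0.97, 0.008, 0.242]
ft_force: [0.5, -0.1, -0.8]
grip_width: 0.008
grasp_force: 0.0
```

```bash
python3 - <<'E'
from h import *
o=get_obs();c=json.load(open('c.json'));print(o['position'],o['ft_force'],o['joint_pos'])
s=cv2.resize(camera('scene')[:,:,::-1],None,fx=3,fy=3);t=cv2.resize(camera('top')[:,:,::-1],None,fx=3,fy=3)
for im,n in((s,'scene'),(t,'top')):
  L=[[80-135*np.cos(1.85),y,92.5+135*np.sin(1.85)] for y in(-67,67)]+[[-77,51,75],[-77,-51,69],[95,75,90]]
  for p in proj(n,w(c,L))*3: cv2.drawMarker(im,tuple(int(v) for v in p),(0,0,255),0,9,1)
cv2.imwrite('pics/m6.png',np.hstack([s[400:780,480:880],t[280:660,600:1000]]))
E
```

```text
[ 0.47174013 -0.08394756  0.34114303] [ 0.4750352  -0.06714833 -0.75055108] [-0.2700226  -0.44150899  0.29945101  2.02964664  0.09137675  1.04795611
  1.64740497]
```

View pics/m6.png

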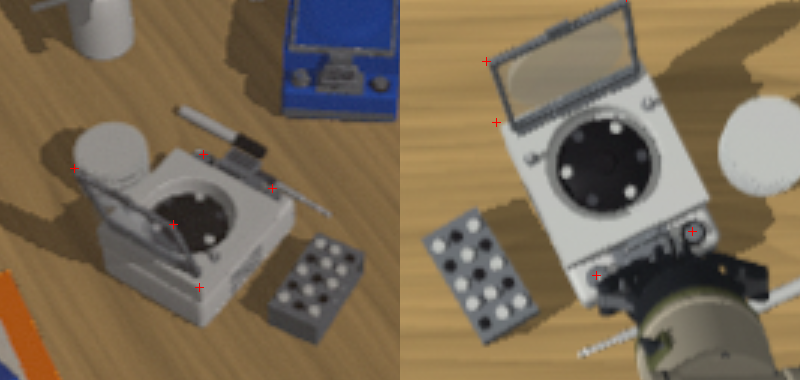

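The lid leans back on its stop, with its edge on the 1.85 marks. The centrifuge hasn't moved, the neighbours are untouched and the arm is clear.

```bash
python3 -c "
from workcell import *
print(hand_in())"
```

```text
the job is handed in; nothing more can be done
None
```

The centrifuge is open: I pressed the release tab, pushed the lid back to its stop, saw it stay there with the arm clear, and handed the job in at about 13 s. Two readings could count against it: joint 7 read 2.604 rad, just over its 2.6 limit, and the push on the stopped lid reached about 7–8 N, but no movement of the centrifuge showed in the pictures.

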